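# Gauge a replacement teapot handle

### The job

Find which gauge hole fits the wooden teapot handle lying in the trough that leads to the holes of the sliding steel gauge plate. Slide the plate by its knob to the largest hole, push the handle along so that its shank goes through and most of the shank shows behind the plate, and draw it back out clear of the plate; then step down to the smallest hole that still takes this shank and push it through again in the same way. Leave it lying in its trough and stuck through that hole, let go of everything, and leave the spare handle, teapot, tin and cup where they are.

Things in the scene. Friction and masses are not known exactly. Their poses are not given: they have to be found in the camera images.
- stand: wooden gauge stand fixed to the table: a board 310 x 310 mm, 12 mm thick, carrying two parallel troughs and the plate's guide rails. Origin on the table under the axis of the measuring trough, 70 mm before the plate's near face; axes as for lane. The board reaches from x = -150 to +160 mm and y = -173 to +137 mm
- lane (a point): fixed point of the stand on the measuring trough's axis, in the plane of the plate's near face (which the handles point at), 46 mm above the table. +y: pushing direction, along the trough through the plate; +x: the way the plate slides; z up. The 90 degree V trough carries a grip with its axis on this axis; it runs y = -225 to -12 mm; its sides reach 24 mm either side, up to 10 mm below the axis
- rest (a point): fixed point of the stand on the axis of the resting trough, same V and same height, parallel to the measuring trough and 100 mm to its +x side, closed by a small end wall before the plate: the handle lying here is the spare
- plate (a joint): slide of the upright steel gauge plate along lane +x, in m: 0 = largest hole in line with the measuring trough, 0.048 = middle, 0.096 = smallest; stops at -0.008 and 0.104. No catches, 1.5 N friction, stays where left. Plate 164 mm long, 66 mm high (top 79 mm above the table), 10 mm thick
- plate_knob (a point): middle of the upright black knob on the plate's top edge (22 mm in diameter, 28 mm high, from 84 to 112 mm above the table; point 99 mm above the table), above the middle hole; it moves with the plate
- hole_large (a point): centre of the largest hole, 36 mm in diameter, at the plate's near face, axes as for lane; 48 mm from the middle hole on its +x side. It takes either handle's shank
- hole_middle (a point): centre of the middle hole, 30 mm in diameter, at the near face, axes as for lane. It takes either handle's shank
- hole_small (a point): centre of the smallest hole, 24 mm in diameter, at the near face, axes as for lane; 48 mm from the middle hole on its -x side. It takes the thin shank only
- handle_thick: the thick-shanked turned dark wooden teapot handle, about 110 g: a round grip 44 mm in diameter, 70 mm long (two thin brass bands), then a round shank 27 mm in diameter, 80 mm long, nose slightly rounded. Origin on its axis at the shoulder between them; +y towards the nose; may roll. It starts in the measuring or the resting trough, the other handle in the other
- handle_thin: the thin-shanked turned dark wooden teapot handle, about 110 g: a round grip 44 mm in diameter, 70 mm long (two thin brass bands), then a round shank 21 mm in diameter, 80 mm long, nose slightly rounded. Origin on its axis at the shoulder between them; +y towards the nose; may roll. It starts in the measuring or the resting trough, the other handle in the other
- teapot: silvery steel teapot, 190 mm high, about 210 mm from spout to handle; bystander; origin at the centre of its underside
- tea_tin: plain metal tin, 72 mm in diameter, 110 mm high; bystander; origin at the centre of its underside
- cup: white cup, 80 mm in diameter, 70 mm high; bystander; origin at the centre of its underside
- handle_thick_nose (a point): point of that handle on its axis at the end of the shank, 80 mm from the shoulder
- handle_thick_butt (a point): point of that handle on its axis at the end of the grip, 70 mm from the shoulder
- handle_thin_nose (a point): point of that handle on its axis at the end of the shank, 80 mm from the shoulder
- handle_thin_butt (a point): point of that handle on its axis at the end of the grip, 70 mm from the shoulder
Not all that is in view belongs to the job. What is shaped like the handle_thin but blue or green is not meant. What is shaped like the handle_thick but orange or pink is not meant.

How it is judged (in metres and radians):
On the way, in this order (a step that is already met when the one before it is completed fails the run):
1. the shank of the handle from the measuring trough is through the largest hole, nose at least 30 mm out behind the plate (((y of handle_thick_nose in the frame of hole_large above 0.04 m and x of handle_thick_nose in the frame of hole_large between -0.009 and 0.009 m and z of handle_thick_nose in the frame of hole_large between -0.009 and 0.009 m) or (y of handle_thin_nose in the frame of hole_large above 0.04 m and x of handle_thin_nose in the frame of hole_large between -0.009 and 0.009 m and z of handle_thin_nose in the frame of hole_large between -0.009 and 0.009 m))), for 0.1 s.
2. the handle is drawn back until its nose is clear of the plate's near face, still lying in the trough (((x of handle_thick_butt in the frame of lane between -0.012 and 0.012 m and z of handle_thick_butt in the frame of lane between -0.012 and 0.012 m and y of handle_thick_nose in the frame of lane below 0 m) or (x of handle_thin_butt in the frame of lane between -0.012 and 0.012 m and z of handle_thin_butt in the frame of lane between -0.012 and 0.012 m and y of handle_thin_nose in the frame of lane below 0 m))), for 0.1 s.
At the end, for the whole second after the job is handed in: the measured handle lies at rest in its trough (butt within 12 mm of the axis, in line within 0.12 rad), its shank through the smallest hole that takes it (thick: middle, thin: smallest), nose at least 30 mm out behind the plate (((y of handle_thick_nose in the frame of hole_middle above 0.04 m and x of handle_thick_nose in the frame of hole_middle between -0.009 and 0.009 m and z of handle_thick_nose in the frame of hole_middle between -0.009 and 0.009 m and x of handle_thick_butt in the frame of lane between -0.012 and 0.012 m and z of handle_thick_butt in the frame of lane between -0.012 and 0.012 m and linear speed of handle_thick below 0.01 m/s and angle between the y axis of handle_thick and the y axis of lane, either way round below 0.12 rad) or (y of handle_thin_nose in the frame of hole_small above 0.04 m and x of handle_thin_nose in the frame of hole_small between -0.009 and 0.009 m and z of handle_thin_nose in the frame of hole_small between -0.009 and 0.009 m and x of handle_thin_butt in the frame of lane between -0.012 and 0.012 m and z of handle_thin_butt in the frame of lane between -0.012 and 0.012 m and linear speed of handle_thin below 0.01 m/s and angle between the y axis of handle_thin and the y axis of lane, either way round below 0.12 rad))); the robot touches nothing.
It fails at once if the spare handle is moved (both handles shifted more than 15 mm) (distance of each of handle_thick, handle_thin from where it was at the start of the episode above 0.015 m).
It fails at once if the teapot is shifted more than 30 mm or tipped (distance of teapot from where it was at the start of the episode above 0.03 m or angle between teapot's own z axis and vertical above 0.4 rad).
It fails at once if the tin is shifted more than 30 mm or tipped (distance of tea_tin from where it was at the start of the episode above 0.03 m or angle between tea_tin's own z axis and vertical above 0.4 rad).
It fails at once if the cup is shifted more than 30 mm or tipped (distance of cup from where it was at the start of the episode above 0.03 m or angle between cup's own z axis and vertical above 0.4 rad).
It also fails if it takes over 72 s, if anything falls off the work surface, if the arm or the gripper's body presses on something with over 40 N, if the wrist force passes 120 N, or if a joint passes its speed limit or range.

### The arm

A 6-joint arm with a two-finger parallel gripper is mounted at the origin on the work surface. World frame = base frame: x ahead of the robot, y to its left, z up, the work surface at z = 0. Lengths are in mm, angles in rad, forces in N, time in s.
With the tool pointing down it reaches from about 300 to 775 mm from the base axis. Payload 14.6 kg.
Tool frame: the origin (TCP) lies between the finger pads; the fingertips stand 22 mm ahead of it and the grasp point (between the pads) lies 3 mm ahead of it (manip.tcp_to_tips is the distance from the TCP to the fingertips, in mm); y points along the fingers, z is the direction in which the jaws open and shut, and the axes are right-handed (so a half turn about y gives the same grasp; the last joint's range is limited). The gripper opens to 94 mm and grips with 3 to 60 N. Pads are 16 mm wide; open, the fingers measure 119 mm over their backs; the gripper's body (75 mm by 177 mm) begins 78 mm behind the grasp point.
Start: joints at [-1.222, 0.3, 1.521, -0, 1.321, -0.067], TCP at [222.149, -503.129, 227.446] pointing down, gripper open.
Joint ranges: [-3.03, 3.03], [-0.79, 2.21], [0.23, 2.52], [-1.04, 4.18], [0, 3.07], [-2.55, 2.55]. Speed limits (rad/s): [2.22, 2.22, 2.57, 3.14, 3.14, 3.14].

### API

Orientations are given as [roll, pitch, yaw] about the fixed x, y, z axes, in that order (R = Rz(yaw) Ry(pitch) Rx(roll)).
In Python, from cell import manip gives the robot as it stands.
- The arm moves only by the shell command python3 -m jog 'ROWS' [OPENING] [FORCE]. ROWS is JSON, one flat list of numbers, 6 for each row, row after row: the shift along the tool's x, y, z in mm, then the turn, a rotation vector about the tool's x, y, z in degrees. A call has 1 to 10 rows; each row is the pose to reach, as a shift and turn from the pose commanded when the call began, along the tool's axes at that moment; what a row does not reach only later rows make up. A row lasts 1/12 s, in which the tool goes at most 41.7 mm and 7.16 degrees, less where a joint would pass 70% of its speed; a pose out of reach is approached as far as the arm can. A call with a gripper value outside its range is refused whole. OPENING is the finger opening in mm, from 0 to 94, set as the call begins (- or left out, the last holds). The fingers move at their own pace and stop on an object; FORCE is the grip in N (left out, the last holds). Time passes only in rows, so rows that repeat a pose let the fingers close. It gives the time, the measured TCP pose, the force and the opening at its end, in the units of the state.
- manip.read_state(): the state, without advancing time (a new reading comes with each control period).
- manip.camera(name): name is "scene" or "top" or "wrist"; returns a dict with "img" (400x640x3 uint8, red, green, blue), "intrinsics" (3x3 intrinsics, pixels), "origin" and "orientation" of the camera in the world. Camera axes: x right, y down, z forward; pixel columns grow to the right and rows downward; lengths in mm; the calibration is good to about 2 mm. The wrist camera is an equidistant fisheye: a pixel r from the principal point sees the ray r / f radians off the axis. A picture is of the moment at which its call begins. There is no depth.
- manip.sign_off(): hands the job in, once; it reports no verdict.
Trained networks look in a picture, given as the dict that the camera call returned (one of the last four; its "shot" number tells which), for a name from the list of things; names that differ only in an ending like _2 or _b are one class to them, and where a whole thing is asked for, a point or a joint stands for the part that bears it (a point fixed in the world has none). Each returns a list of dicts, best first, with "score" (0 to 1); they miss things now and then, are a little off and sometimes report something else, mostly with a low value. They report only what shows in the picture. A call takes as long as a camera call. They do not tell look-alikes from the thing itself.
- manip.masks_of(thing, picture): "pixels" (400x640 bool, what is visible of it) and "xy" ([column, row] in pixels, amid what is visible of it).
- manip.tip_of(thing, picture): "xy" ([column, row] in pixels: a listed point, or the origin of a listed thing).
The state is a dict: "clock": time; "joints": joint angles; "qd": joint speeds; "effort": joint torques, N m; "eef_pos": TCP position; "eef_rot": TCP orientation; "wrist_force": force on the tool from outside, world axes, zero at the start; "moment": the same for the moment, N m; "finger_gap": finger opening in mm.
Only numpy, scipy, OpenCV 4.12 (cv2) and the standard library are available. Lean on these libraries where they do the work, as an engineer would, in place of code of your own. Each camera call takes 0.05 s, during which the arm holds its last target.

## Working session

There is one attempt and no reset: what is moved stays moved. The work goes in short steps, Python scripts to look and compute and a shell command to move; the robot and the scene stay as the last step left them, time stands still between calls to the robot, and variables do not carry over. Pictures are saved under pics/ and viewed, and the job is handed in when it is done.

```bash
ls; mkdir -p pics
python3 - <<'E'
from cell import manip
import cv2
print(manip.read_state())
for n in ["scene","top","wrist"]:
    p=manip.camera(n); print(n,p["intrinsics"],p["origin"],p["orientation"])
    cv2.imwrite(f"pics/{n}0.png",p["img"][:,:,::-1])
E
```

```text
pics
{'clock': 0.0, 'joints': array([-1.22159693e+00,  3.00455593e-01,  1.52162696e+00,  5.43846477e-05,
        1.32066840e+00, -6.65865991e-02]), 'qd': array([-0.00042513,  0.00104276,  0.00013733, -0.00153023, -0.00203834,
       -0.0011266 ]), 'effort': array([ 1.56609127e-03, -5.31807196e+01, -3.52736557e+01,  7.09055574e-02,
        2.44342204e-02, -5.22872779e-05]), 'eef_pos': array([ 222.08123872, -502.89945722,  226.87540885]), 'eef_rot': array([-1.57194855e+00,  1.29629731e-04, -2.72582022e+00]), 'wrist_force': array([ 0.19639431, -0.11159579,  0.76219649]), 'moment': array([-0.02467676,  0.01889625,  0.01116908]), 'finger_gap': 94.13379696310764}
scene [[462.1177492    0.         328.7846425 ]
 [  0.         462.1177492  194.12602818]
 [  0.           0.           1.        ]] [996.47305264 906.08356411 924.75656282] [-2.24425858e+00 -2.87709271e-04  2.68725808e+00]
top [[458.14203368   0.         322.18471328]
 [  0.         458.14203368 200.47400651]
 [  0.           0.           1.        ]] [ 396.79497022    5.47365732 1491.71329437] [-3.03153966 -0.02074056 -1.5539037 ]
wrist [[309.70691629   0.         321.90732351]
 [  0.         309.70691629 204.0796603 ]
 [  0.           0.           1.        ]] [ 284.79773818 -475.32574417  384.68526437] [ 2.89940040e+00  9.74199954e-04 -1.15467694e+00]
```

View pics/scene0.png

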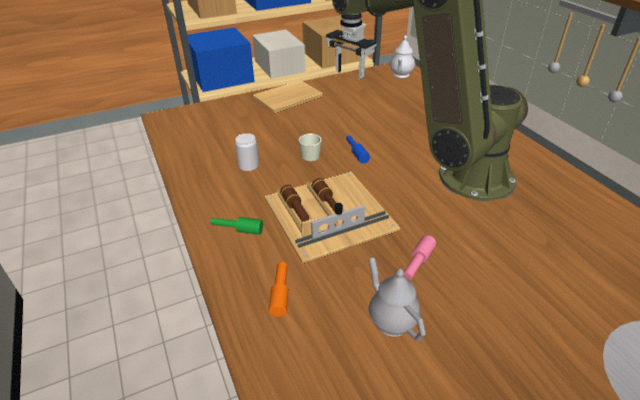

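View pics/top0.png

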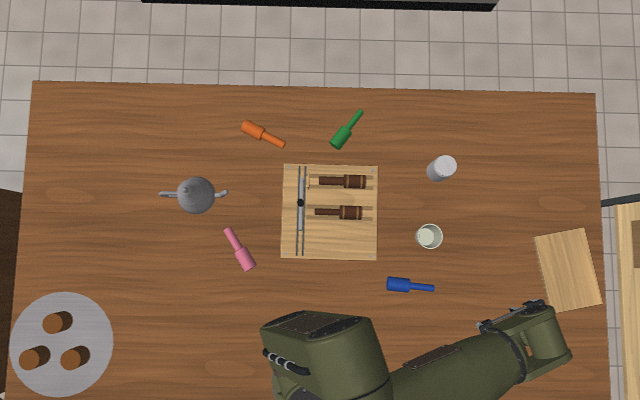

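View pics/wrist0.png

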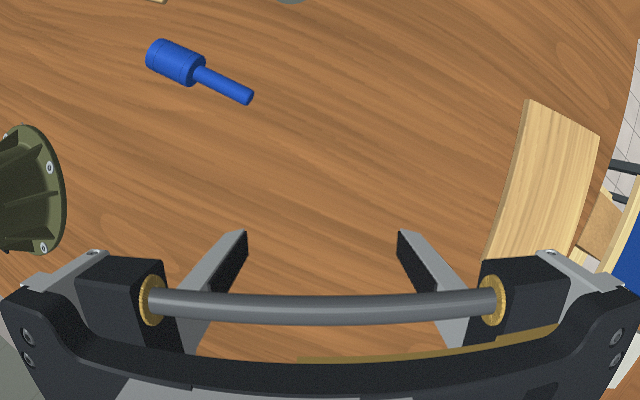

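The top view shows two dark handles at about (342,181), which has an end wall and so is the spare, and (338,212), which lies in the measuring trough. The plate knob is at (300,202). The look-alikes are orange (263,134), green (347,129), pink (240,250) and blue (410,285).

```bash
cat > h.py <<'E'
from cell import manip
import numpy as np, cv2
from scipy.spatial.transform import Rotation as R
def Rm(rpy): return R.from_euler('xyz',rpy).as_matrix()
def ray(p,xy):
    K=p["intrinsics"]; u=(xy[0]-K[0,2])/K[0,0]; v=(xy[1]-K[1,2])/K[1,1]
    if p.get("name")=="wrist":
        r=np.hypot(u,v); d=np.array([np.sin(r)*u/r,np.sin(r)*v/r,np.cos(r)])
    else: d=np.array([u,v,1.])
    return np.asarray(p["origin"]),Rm(p["orientation"])@d
def at_z(p,xy,z):
    o,d=ray(p,xy); return o+d*(z-o[2])/d[2]
def proj(p,X):
    K=p["intrinsics"]; c=(np.asarray(X)-p["origin"])@Rm(p["orientation"])
    if p.get("name")=="wrist":
        n=np.hypot(c[...,0],c[...,1]); th=np.arctan2(n,c[...,2]); u=c[...,0]/n*th; v=c[...,1]/n*th
    else: u=c[...,0]/c[...,2]; v=c[...,1]/c[...,2]
    return np.stack([u*K[0,0]+K[0,2],v*K[1,1]+K[1,2]],-1)
def cam(n):
    p=manip.camera(n); p["name"]=n; return p
def tri(a,xa,b,xb):
    o1,d1=ray(a,xa);o2,d2=ray(b,xb)
    s=np.linalg.lstsq(np.stack([d1,-d2],1),o2-o1,rcond=None)[0]
    P,Q=o1+d1*s[0],o2+d2*s[1]; return (P+Q)/2,np.linalg.norm(P-Q)
E
python3 - <<'E'
from h import *
np.set_printoptions(precision=1,suppress=True)
t=cam("top");s=cam("scene")
for im,n,(a,b,c,d),k in [(t,"t",(270,390,155,270),6),(s,"s",(260,405,170,260),5)]:
    cr=im["img"][c:d,a:b,::-1]; cv2.imwrite(f"pics/crop{n}.png",cv2.resize(cr,None,fx=k,fy=k,interpolation=cv2.INTER_CUBIC))
Z=dict(lane=46,rest=46,plate_knob=99,hole_large=46,hole_middle=46,hole_small=46,stand=0,handle_thick=46,handle_thin=46,handle_thick_nose=46,handle_thin_nose=46,handle_thick_butt=46,handle_thin_butt=46)
for n,z in Z.items():
    A=manip.tip_of(n,t)[:2];B=manip.tip_of(n,s)[:2]
    print(n)
    for x,p in ((A,t),(B,s)):
        for e in x: print("   ",p["name"],np.array(e["xy"]),round(e["score"],2),at_z(p,e["xy"],z))
E
```

```text
lane
    top [301.7 213.9] 0.93 [513.1  42.2  46. ]
    top [302.  199.9] 0.69 [557.7  42.3  46. ]
    scene [347.9 221.4] 0.84 [518.6  51.9  46. ]
    scene [301.5 215.8] 0.47 [627.4 -27.9  46. ]
rest
    top [324.8 180.6] 0.89 [621.  -29.1  46. ]
    scene [301.4 214.4] 0.56 [625.3 -33.7  46. ]
    scene [307.  217.9] 0.4 [616.9 -12.7  46. ]
plate_knob
    top [300.6 201.1] 0.6 [548.   45.1  99. ]
    scene [338.9 207.5] 0.62 [543.   41.8  99. ]
hole_large
    top [301.5 190.5] 0.53 [587.7  44.5  46. ]
    scene [321.9 225.8] 0.76 [592.9  36.2  46. ]
hole_middle
    top [300.3 202.3] 0.67 [549.9  47.5  46. ]
    top [202.1 198.3] 0.45 [556.7 357.8  46. ]
    scene [334.2 221.7] 0.9 [554.1  36.   46. ]
hole_small
    top [303.2 219.7] 0.79 [494.8  37.1  46. ]
    scene [350.1 218.3] 0.71 [506.8  43.   46. ]
stand
    top [325.8 213. ] 0.74 [521.2 -35.2   0. ]
    scene [335.5 216.7] 0.78 [517.4 -28.    0. ]
handle_thick
    top [240.1 252.1] 0.86 [389.9 232.   46. ]
    top [344.  181.6] 0.76 [619.  -90.5  46. ]
    scene [418.6 254.1] 0.9 [411.9 246.5  46. ]
    scene [280.2 287.6]
[... 388 characters left out ...]
 46. ]
    scene [307.8 220.5] 0.77 [619.4  -1.5  46. ]
handle_thin_nose
    top [432.1 289.8] 0.83 [ 283.  -369.9   46. ]
    top [325.8 181.3] 0.67 [618.8 -32.3  46. ]
    scene [209.6 225. ] 0.72 [ 875.3 -105.3   46. ]
    scene [339.2 211. ] 0.67 [520.2   0.8  46. ]
handle_thick_butt
    top [362.6 181.7] 0.84 [ 619.9 -150.    46. ]
    top [244.4 124.9] 0.7 [797.3 233.   46. ]
    scene [278.3 310.5] 0.85 [807.8 253.8  46. ]
    scene [286.6 194. ] 0.72 [ 628.3 -140.4   46. ]
handle_thin_butt
    top [388.8 280.6] 0.89 [ 309.2 -234.2   46. ]
    top [333.  144.6] 0.84 [738.7 -53.6  46. ]
    scene [256.9 225.3] 0.84 [756.2 -45.8  46. ]
    scene [364.4 157.9] 0.81 [ 318.5 -207.1   46. ]
```

View pics/cropt.png

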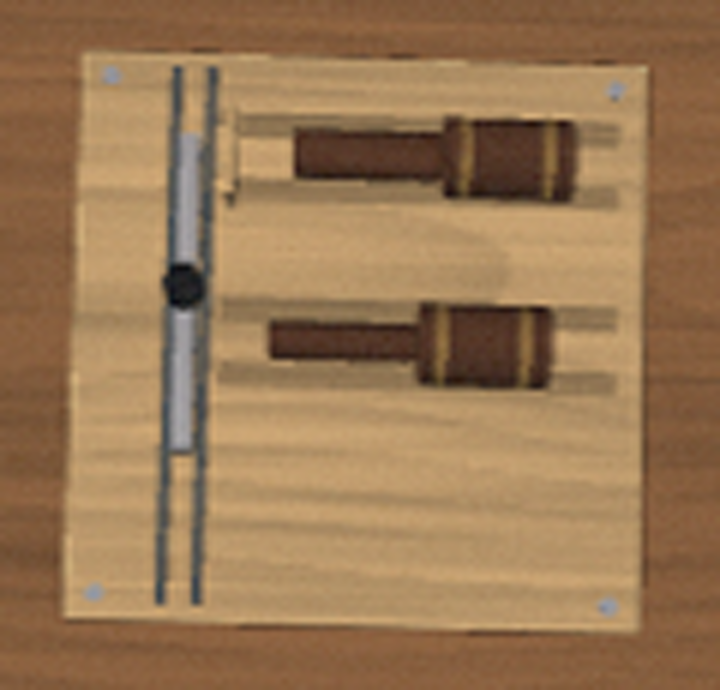

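View pics/crops.png

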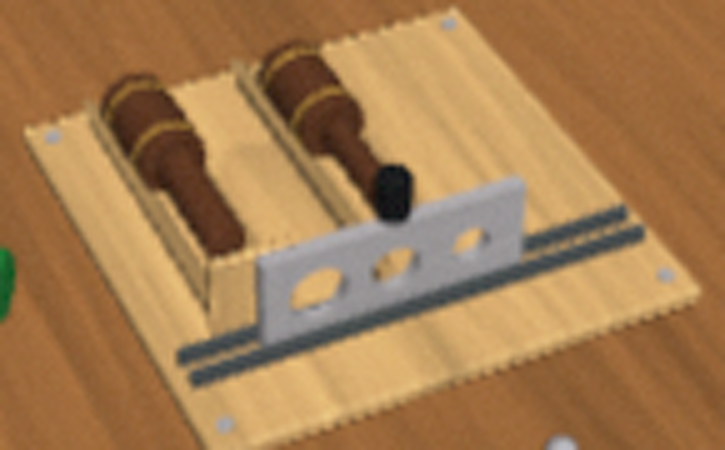

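The handle in the measuring trough has a shank-to-grip ratio of about 40/84 px, so it is 21 mm and this is handle_thin. The spare's ratio is about 50/84, so it is the thick one. Next I'll fit the stand pose to the board corners and the features already visible.

Run:
```python
from h import *
from scipy.optimize import least_squares
np.set_printoptions(precision=1,suppress=True)
t=cam("top");s=cam("scene")
ct=lambda X:(np.array(X)+.5)/6-.5+[270,155]
cs=lambda X:(np.array(X)+.5)/5-.5+[260,170]
# stand coords, pix
T=[((160,137,12),(84,52)),((160,-173,12),(648,66)),((-150,-173,12),(638,632)),((-150,137,12),(64,618))]
S=[((160,-173,12),(25,130)),((-150,-173,12),(455,8)),((-150,137,12),(700,295))]
def W(q,X):
    c,s_=np.cos(q[2]),np.sin(q[2]); X=np.array(X,float)
    return np.stack([q[0]+c*X[:,0]-s_*X[:,1],q[1]+s_*X[:,0]+c*X[:,1],X[:,2]],-1)
def res(q,cams="ts"):
    r=[]
    if "t" in cams: r.append(proj(t,W(q,[a for a,_ in T]))-ct([b for _,b in T]))
    if "s" in cams: r.append(proj(s,W(q,[a for a,_ in S]))-cs([b for _,b in S]))
    return np.concatenate(r).ravel()
for c in ("t","s","ts"):
    f=least_squares(lambda q:res(q,c),[519,-32,0]); print(c,f.x[:2],f.x[2].round(4),f.fun)
q=f.x
M=lambda p,z:at_z(p,p[1],z)
c,s_=np.cos(q[2]),np.sin(q[2])
def inv(P): d=P[:2]-q[:2]; return np.array([c*d[0]+s_*d[1],-s_*d[0]+c*d[1]])
for n,im,xy,z in [("knob top",t,ct((183,286)),112),("plate end+x",t,ct((189,133)),79),("plate end-x",t,ct((180,453)),79),("butt",t,ct((553,346)),46),("nose",t,ct((270,340)),46),("shoulder",t,ct((420,342)),46),("sp nose",t,ct((295,152)),46),
 ("small hole sc",s,cs((470,243)),46),("knob top sc",s,cs((396,175)),112)]:
    P=at_z(im,xy,z); print(n,P,"stand",inv(P))
print("lane",W(q,[(0,70,46)]))
```

```text
t [522.  -28.5] -0.0086 [-0.3 -0.7  0.1 -0.3  0.6  0.5 -0.4  0.4]
s [525.7 -29. ] -0.0216 [-0.9 -0.1  0.7  0.2  0.3 -0.3]
ts [523.3 -28.7] -0.0113 [-0.1 -1.1  0.3 -0.5  0.5  0.3 -0.4 -0.1 -0.5  0.2  0.7 -0.   1.1 -1. ]
knob top [543.1  46.2 112. ] stand [19.  75.2]
plate end+x [626.6  45.9  79. ] stand [102.4  75.7]
plate end-x [460.4  46.8  79. ] stand [-63.7  74.8]
butt [ 521.9 -148.    46. ] stand [  -0.  -119.2]
nose [522.3   1.7  46. ] stand [-1.3 30.4]
shoulder [522.7 -77.6  46. ] stand [  0.  -48.8]
sp nose [622.8  -9.7  46. ] stand [99.4 20.1]
small hole sc [497.6  47.   46. ] stand [-26.5  75.4]
knob top sc [544.8  44.3 112. ] stand [20.7 73.3]
lane [[524.   41.3  46. ]]
```

```bash
cat >> h.py <<'E'
Q=np.array([522.6,-28.6,-0.010])   # stand pose
def sw(x,y):
    c,s=np.cos(Q[2]),np.sin(Q[2]); return np.array([Q[0]+c*x-s*y,Q[1]+s*x+c*y])
def ws(P):
    c,s=np.cos(Q[2]),np.sin(Q[2]); d=np.asarray(P)[:2]-Q[:2]; return np.array([c*d[0]+s*d[1],-s*d[0]+c*d[1]])
def go(x,y,z,yaw=-0.010-np.pi/2):
    """tool-frame delta to stand x,y, height z; tool z along lane +x"""
    st=manip.read_state(); Rt=Rm(st["eef_rot"])
    P=np.array([*sw(x,y),z]); d=Rt.T@(P-st["eef_pos"])
    G=R.from_euler('xyz',[-np.pi/2,0,yaw]).as_matrix()
    rv=R.from_matrix(Rt.T@G).as_rotvec(degrees=True)
    print("world",P.round(1),"delta",d.round(2),"rv",rv.round(2))
E
python3 - <<'E'
from h import *
go(19.5,75,180)
E
```

```text
world [542.8  46.2 180. ] delta [-515.27   47.45 -372.96] rv [  0.  -65.6  -0. ]
```

```bash
python3 -m jog '[-515,47,-373,0,-65.6,0,-515,47,-373,0,-65.6,0,-515,47,-373,0,-65.6,0,-515,47,-373,0,-65.6,0,-515,47,-373,0,-65.6,0,-515,47,-373,0,-65.6,0,-515,47,-373,0,-65.6,0,-515,47,-373,0,-65.6,0,-515,47,-373,0,-65.6,0,-515,47,-373,0,-65.6,0]' 60
python3 - <<'E'
from h import *
go(19.5,75,180)
E
```

```text
clock: 2.48
eef_pos: [432.2, -142.3, 196.9]
eef_rot: [-1.57, -0.0, -1.573]
wrist_force: [0.5, -1.3, 0.5]
finger_gap: 59.9
world [542.8  46.2 180. ] delta [-188.7    16.93  110.22] rv [-0.04  0.45  0.02]
```

```bash
python3 -m jog '[-188,17,110,0,0.4,0,-188,17,110,0,0.4,0,-188,17,110,0,0.4,0,-188,17,110,0,0.4,0,-188,17,110,0,0.4,0,-188,17,110,0,0.4,0,-188,17,110,0,0.4,0]' 60
python3 - <<'E'
from h import *
np.set_printoptions(precision=1,suppress=True)
w=cam("wrist")
go(19.5,75,180)
for n,z in [("plate_knob",99),("lane",46),("hole_small",46)]:
    for e in manip.tip_of(n,w)[:2]: 
        P=at_z(w,e["xy"],z); print(n,e["score"],np.array(e["xy"]),P,ws(P))
im=w["img"][:,:,::-1].copy()
for X in [(19.5,75,112),(0,-119,46),(0,30,46),(0,-49,46)]:
    u=proj(w,np.array([*sw(X[0],X[1]),X[2]])); print(X,u); cv2.circle(im,tuple(int(v) for v in u),3,(0,255,255),1)
cv2.imwrite("pics/w1.png",im)
E
```

```text
clock: 3.07
eef_pos: [544.0, 44.9, 179.0]
eef_rot: [-1.572, 0.0, -1.585]
wrist_force: [-0.8, -0.0, 0.2]
finger_gap: 59.7
world [542.8  46.2 180. ] delta [-2.9 -0.7 -0.6] rv [ 0.1 -0.3  0. ]
plate_knob 0.94 [322.5 215.7] [543.7  45.6  99. ] [20.4 74.4]
lane 0.62 [299.8 204.6] [521.7  41.9  46. ] [-1.6 70.5]
lane 0.57 [301.4 254.1] [521.6 -10.1  46. ] [-1.2 18.5]
hole_small 0.95 [273.8 206.5] [496.1  40.3  46. ] [-27.2  68.6]
hole_small 0.31 [302.  253.4] [522.2  -9.3  46. ] [-0.6 19.3]
(19.5, 75, 112) [321.4 219.7]
(0, -119, 46) [306.1 356. ]
(0, 30, 46) [302.3 243.6]
(0, -49, 46) [304.3 309.6]
```

View pics/w1.png

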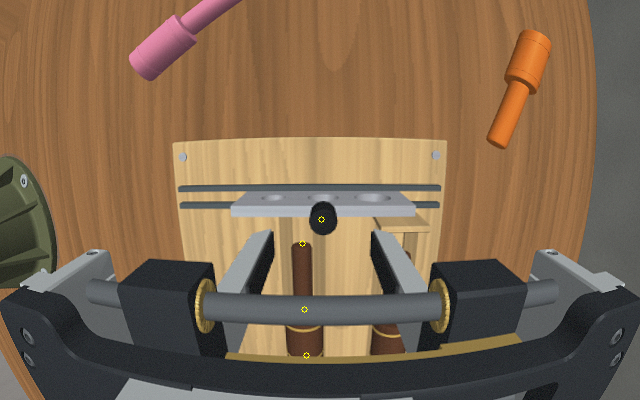

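The wrist view shows the knob at (322,218), between the open fingers, and the thin handle's nose at (302,243). Both match the fitted stand pose. I'll descend and grip the knob.

```bash
python3 -m jog '[-2,25,0,0,0,0,-2,50,0,0,0,0,-2,73,0,0,0,0,-2,73,0,0,0,0,-2,73,0,0,0,0]' 60;  python3 -m jog '[0,0,0,0,0,0,0,0,0,0,0,0,0,0,0,0,0,0,0,0,0,0,0,0,0,0,0,0,0,0]' 0 25
python3 - <<'E'
from h import *
print(ws(manip.read_state()["eef_pos"]))
E
```

```text
clock: 3.68
eef_pos: [543.0, 43.6, 106.9]
eef_rot: [-1.572, -0.0, -1.589]
wrist_force: [-0.2, -0.6, 0.3]
finger_gap: 60.0
clock: 4.1
eef_pos: [543.7, 44.7, 107.3]
eef_rot: [-1.57, 0.0, -1.588]
wrist_force: [-0.0, 0.2, -0.0]
finger_gap: 30.3
[20.3272347  73.46503319]
```

```bash
python3 -m jog '[0,0,0,0,0,0,0,0,0,0,0,0,0,0,0,0,0,0,0,0,0,0,0,0]' 0 25
python3 - <<'E'
from h import *
print(ws(manip.read_state()["eef_pos"]))
E
python3 -m jog '[0,0,-8,0,0,0,0,0,-18,0,0,0,0,0,-30,0,0,0,0,0,-42,0,0,0,0,0,-54,0,0,0,0,0,-62,0,0,0,0,0,-67,0,0,0,0,0,-68,0,0,0,0,0,-68,0,0,0,0,0,-68,0,0,0]'
python3 - <<'E'
from h import *
print(ws(manip.read_state()["eef_pos"]))
w=cam("wrist");t=cam("top");s=cam("scene")
cv2.imwrite("pics/w2.png",w["img"][:,:,::-1])
cv2.imwrite("pics/s2.png",cv2.resize(s["img"][160:270,250:420,::-1],None,fx=4,fy=4,interpolation=cv2.INTER_CUBIC))
E
```

```text
clock: 4.43
eef_pos: [543.6, 44.7, 107.0]
eef_rot: [-1.57, 0.0, -1.588]
wrist_force: [-0.6, 0.1, 4.1]
finger_gap: 21.0
[20.29370507 73.47740085]
clock: 5.27
eef_pos: [475.4, 45.5, 107.0]
eef_rot: [-1.571, -0.001, -1.588]
wrist_force: [-1.4, -4.9, 7.8]
finger_gap: 21.5
[-47.93058608  73.65788356]
```

View pics/w2.png

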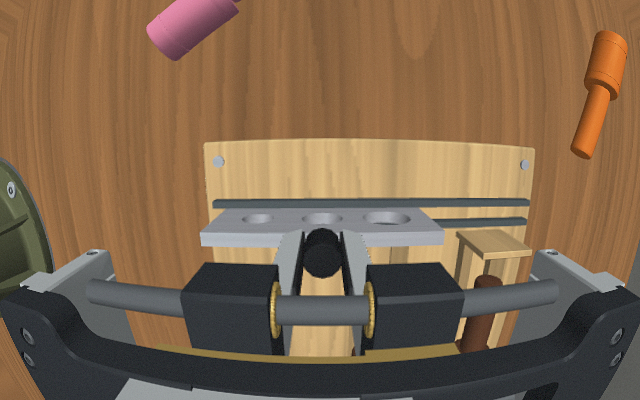

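View pics/s2.png

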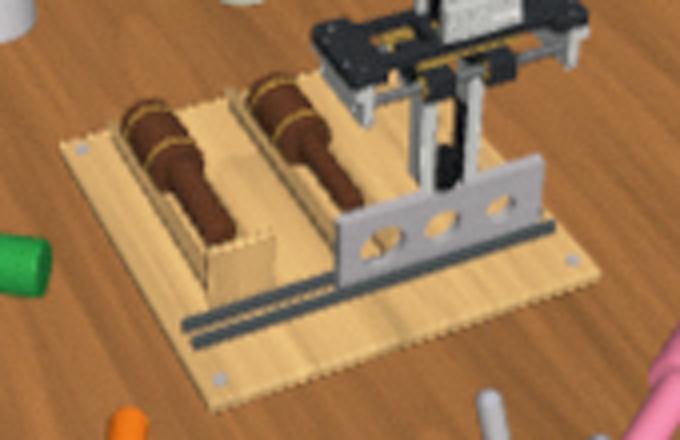

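The plate's large hole now looks in line with the thin handle, at about (380,243) in the crop. I'll let go of the knob and move to the handle grip.

```bash
python3 -m jog '[0,0,0,0,0,0,0,0,0,0,0,0,0,0,0,0,0,0,0,-20,0,0,0,0,0,-50,0,0,0,0,0,-50,0,0,0,0]' 60
python3 - <<'E'
from h import *
go(0,-88,110)
print(ws(manip.read_state()["eef_pos"]))
E
```

```text
clock: 5.92
eef_pos: [477.1, 46.0, 160.9]
eef_rot: [-1.565, 0.0, -1.588]
wrist_force: [-0.1, -0.0, 0.7]
finger_gap: 57.8
world [ 521.7 -116.6  110. ] delta [161.88  51.08  47.07] rv [-0.32 -0.4  -0.03]
[-46.23523555  74.17895859]
```

```bash
python3 -m jog '[80,20,22,0,0,0,161,45,46,0,-0.4,0,161,45,46,0,-0.4,0,161,45,46,0,-0.4,0,161,45,46,0,-0.4,0,161,45,46,0,-0.4,0,161,45,46,0,-0.4,0]' 60
python3 - <<'E'
from h import *
np.set_printoptions(precision=1,suppress=True)
w=cam("wrist");t=cam("top")
print(ws(manip.read_state()["eef_pos"]))
go(0,-88,61)
cv2.imwrite("pics/w3.png",w["img"][:,:,::-1])
print([(e["score"],e["xy"],ws(at_z(w,e["xy"],46))) for n in ("handle_thin","handle_thin_butt","handle_thin_nose","hole_large") for e in manip.tip_of(n,w)[:2]])
cv2.imwrite("pics/t3.png",cv2.resize(t["img"][150:280,260:400,::-1],None,fx=5,fy=5,interpolation=cv2.INTER_CUBIC))
E
```

```text
clock: 6.5
eef_pos: [518.4, -115.5, 111.4]
eef_rot: [-1.572, 0.001, -1.582]
wrist_force: [-0.7, 1.1, -1.0]
finger_gap: 59.6
[ -3.1 -86.1]
world [ 521.7 -116.6   61. ] delta [ 1.9 51.   3.1] rv [-0.   0.1 -0. ]
[(0.94, [577.9, 197.9], array([243.7, -66.8])), (0.56, [327.1, 172.3], array([ -0.3, -49.2])), (0.97, [323.5, 262.0], array([  -2.8, -119.9])), (0.79, [547.0, 152.3], array([192.7, -26.4])), (0.74, [604.0, 233.4], array([ 303.3, -105.9])), (0.71, [323.7, 63.4], array([-2.7, 30.2])), (0.69, [324.6, 16.7], array([-2. , 66.9]))]
```

View pics/w3.png

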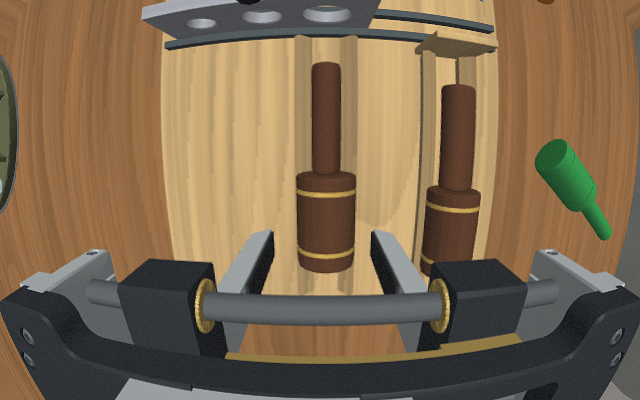

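View pics/t3.png

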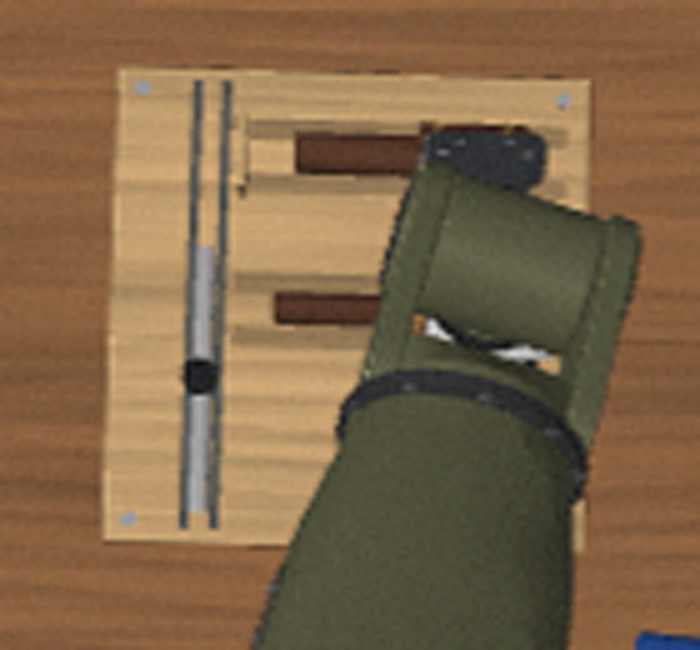

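```bash
python3 -m jog '[1,20,2,0,0,0,1,45,2,0,0,0,1,50,2,0,0,0,1,50,2,0,0,0,1,50,2,0,0,0]' 60; python3 -m jog '[0,0,0,0,0,0,0,0,0,0,0,0,0,0,0,0,0,0,0,0,0,0,0,0]' 0 4;  python3 - <<'E'
from h import *
print(ws(manip.read_state()["eef_pos"]),manip.read_state()["wrist_force"])
w=cam("wrist")
cv2.imwrite("pics/w4.png",w["img"][:,:,::-1])
E
```

```text
clock: 7.22
eef_pos: [521.0, -116.8, 62.5]
eef_rot: [-1.57, -0.0, -1.58]
wrist_force: [-0.2, 0.3, 0.8]
finger_gap: 60.0
clock: 7.55
eef_pos: [521.1, -117.1, 62.6]
eef_rot: [-1.57, -0.0, -1.581]
wrist_force: [-0.4, 0.1, 5.5]
finger_gap: 43.9
[ -0.60694814 -88.46845695] [-0.35200761  0.05341571  5.47001156]
```

View pics/w4.png

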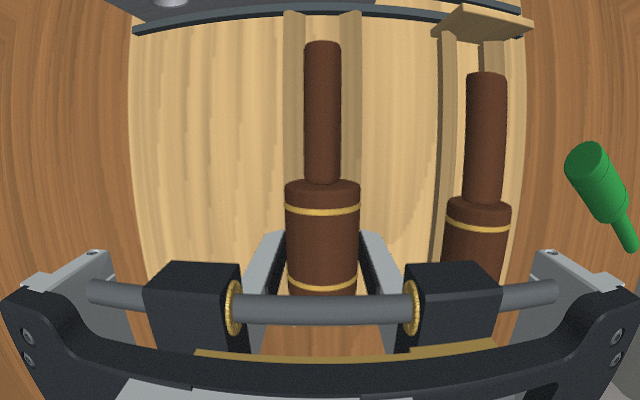

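The handle is gripped with a gap of 43.9 mm and almost no side force, so the jaws are centred on it. I'll push it along.

```bash
python3 -m jog '[-6,-0.5,0,0,0,0,-14,-0.5,0,0,0,0,-24,-0.5,0,0,0,0,-34,-0.5,0,0,0,0,-44,-0.5,0,0,0,0,-54,-0.5,0,0,0,0,-64,-0.5,0,0,0,0,-74,-0.5,0,0,0,0,-86,-0.5,0,0,0,0,-96,-0.5,0,0,0,0]' 0 8; python3 -m jog '[0,0,0,0,0,0,0,0,0,0,0,0,0,0,0,0,0,0]'
python3 - <<'E'
from h import *
print(ws(manip.read_state()["eef_pos"]),manip.read_state()["wrist_force"])
w=cam("wrist");s=cam("scene")
cv2.imwrite("pics/w5.png",w["img"][:,:,::-1])
cv2.imwrite("pics/s5.png",cv2.resize(s["img"][160:270,250:420,::-1],None,fx=4,fy=4,interpolation=cv2.INTER_CUBIC))
E
```

```text
clock: 8.43
eef_pos: [522.2, -19.7, 62.6]
eef_rot: [-1.569, -0.0, -1.58]
wrist_force: [5.0, -4.3, 3.8]
finger_gap: 43.3
clock: 8.68
eef_pos: [522.1, -19.7, 62.6]
eef_rot: [-1.57, 0.001, -1.58]
wrist_force: [5.3, 3.8, 4.7]
finger_gap: 43.3
[-0.56944915  8.86052498] [5.30503979 3.84687006 4.73699882]
```

View pics/w5.png

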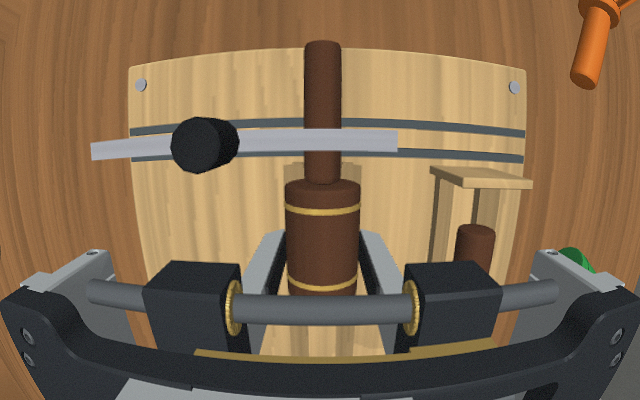

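View pics/s5.png

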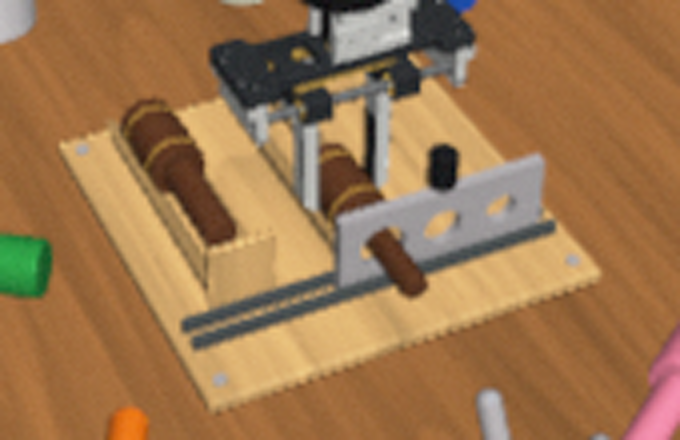

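The shank is through the largest hole, with the nose well behind the plate (at about (412,285) in the scene crop). I'll draw it back.

```bash
python3 -m jog '[6,0,0,0,0,0,14,0,0,0,0,0,24,0,0,0,0,0,34,0,0,0,0,0,44,0,0,0,0,0,54,0,0,0,0,0,64,0,0,0,0,0,74,0,0,0,0,0,84,0,0,0,0,0,90,0,0,0,0,0]'; python3 -m jog '[0,0,0,0,0,0,0,0,0,0,0,0,0,0,0,0,0,0]'; python3 -m jog '[0,0,0,0,0,0,0,0,0,0,0,0,0,0,0,0,0,0,0,0,0,0,0,0]' 60;  python3 -m jog '[0,-25,0,0,0,0,0,-60,0,0,0,0,0,-98,0,0,0,0,0,-98,0,0,0,0]' 60
python3 - <<'E'
from h import *
print(ws(manip.read_state()["eef_pos"]),manip.read_state()["wrist_force"])
w=cam("wrist");s=cam("scene")
np.set_printoptions(precision=1,suppress=True)
cv2.imwrite("pics/w6.png",w["img"][:,:,::-1])
cv2.imwrite("pics/s6.png",cv2.resize(s["img"][160:270,250:420,::-1],None,fx=4,fy=4,interpolation=cv2.INTER_CUBIC))
for p in (w,s):print([(n,e["score"],np.array(e["xy"]),ws(at_z(p,e["xy"],z))) for n,z in (("handle_thin",46),("handle_thin_butt",46),("handle_thin_nose",46),("hole_large",46),("plate_knob",99)) for e in manip.tip_of(n,p)[:1]])
go(-48,75,160)
E
```

```text
clock: 9.62
eef_pos: [521.1, -110.6, 62.6]
eef_rot: [-1.57, 0.001, -1.581]
wrist_force: [4.0, 6.1, 6.8]
finger_gap: 43.8
clock: 9.87
eef_pos: [521.2, -111.1, 62.6]
eef_rot: [-1.57, -0.001, -1.581]
wrist_force: [3.1, -5.1, 5.4]
finger_gap: 43.5
clock: 10.2
eef_pos: [520.4, -110.6, 61.8]
eef_rot: [-1.572, 0.001, -1.581]
wrist_force: [0.6, -0.7, -0.1]
finger_gap: 59.8
clock: 10.53
eef_pos: [523.0, -111.4, 166.8]
eef_rot: [-1.562, -0.002, -1.581]
wrist_force: [0.9, -0.8, 1.5]
finger_gap: 60.1
[  1.22701118 -82.78451874] [ 0.92934095 -0.81173428  1.5170002 ]
[('handle_thin', 0.68, array([546.5, 187.8]), array([254.2, -64.4])), ('handle_thin_butt', 0.74, array([512.2, 154.4]), array([198.3, -30.2])), ('handle_thin_nose', 0.68, array([570.3, 227.4]), array([ 309.4, -113.1])), ('hole_large', 0.68, array([319.8,  39.5]), array([-0.4, 68.8])), ('plate_knob', 0.59, array([251.9,  18.5]), array([-50.9,  72.4]))]
[('handle_thin', 0.88, array([326.3, 201.9]), array([ 13.6, -24.5])), ('handle_thin_butt', 0.75, array([320.6, 183.4]), array([  -9.1, -114.7])), ('handle_thin_nose', 0.91, array([341.5, 214.9]), array([-1. , 47.7])), ('hole_large', 0.97, array([343.2, 218.9]), array([ 2.4, 65.3])), ('plate_knob', 0.97, array([363.5, 205.1]), array([-46.8,  90.8]))]
world [475.4  46.9 160. ] delta [-157.3   -0.1  -46.9] rv [ 0. -0. -0.]
```

View pics/w6.png

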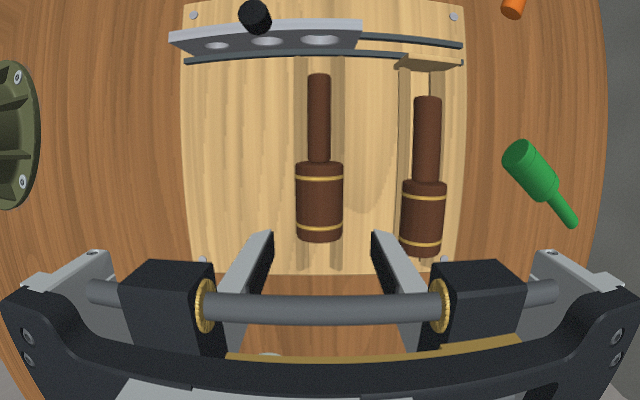

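View pics/s6.png

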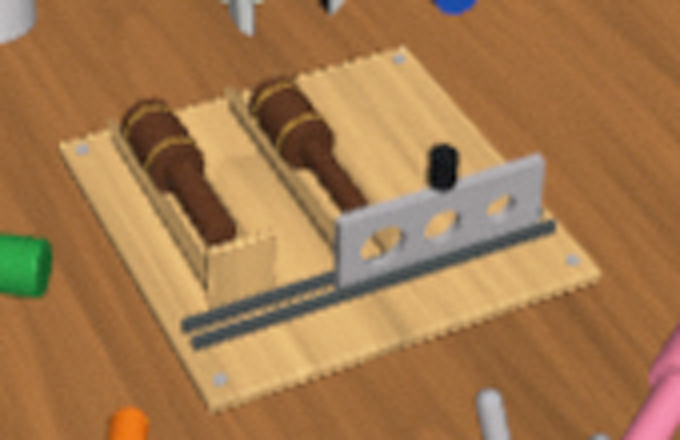

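The handle is drawn back and lies in its trough with the nose clear of the plate. Next I'll return to the knob.

```bash
python3 -m jog '[-60,0,-20,0,0,0,-157,0,-46,0,0,0,-157,0,-46,0,0,0,-157,0,-46,0,0,0,-157,0,-46,0,0,0,-157,0,-46,0,0,0,-157,0,-46,0,0,0]' 60
python3 - <<'E'
from h import *
go(-48,74,106.5)
E
```

```text
clock: 11.72
eef_pos: [476.6, 46.3, 160.3]
eef_rot: [-1.571, -0.0, -1.58]
wrist_force: [-0.2, -0.4, 0.5]
finger_gap: 60.1
world [475.3  45.9 106.5] delta [ 0.41 53.81 -1.24] rv [-0.02  0.03  0.01]
```

```bash
python3 -m jog '[0,20,-1,0,0,0,0,45,-1,0,0,0,0,54,-1,0,0,0,0,54,-1,0,0,0,0,54,-1,0,0,0]' 60;  python3 -m jog '[0,0,0,0,0,0,0,0,0,0,0,0,0,0,0,0,0,0,0,0,0,0,0,0,0,0,0,0,0,0,0,0,0,0,0,0,0,0,0,0,0,0]' 0 25; python3 -m jog '[0,0,6,0,0,0,0,0,14,0,0,0,0,0,26,0,0,0,0,0,40,0,0,0,0,0,54,0,0,0,0,0,68,0,0,0,0,0,82,0,0,0,0,0,90,0,0,0,0,0,93,0,0,0,0,0,93,0,0,0]'; python3 -m jog '[0,0,1,0,0,0,0,0,2,0,0,0,0,0,3,0,0,0,0,0,4,0,0,0,0,0,5,0,0,0,0,0,6,0,0,0,0,0,6,0,0,0]'
python3 - <<'E'
from h import *
print(ws(manip.read_state()["eef_pos"]))
E
```

```text
clock: 12.13
eef_pos: [475.7, 45.8, 106.6]
eef_rot: [-1.571, -0.0, -1.582]
wrist_force: [-0.5, -0.6, -0.3]
finger_gap: 60.1
clock: 12.72
eef_pos: [475.4, 46.6, 106.4]
eef_rot: [-1.571, 0.0, -1.581]
wrist_force: [-0.5, 0.6, 2.9]
finger_gap: 21.5
clock: 13.55
eef_pos: [569.7, 45.5, 106.4]
eef_rot: [-1.569, -0.0, -1.581]
wrist_force: [2.3, -0.7, 5.6]
finger_gap: 21.5
clock: 14.13
eef_pos: [574.7, 45.4, 106.4]
eef_rot: [-1.57, -0.0, -1.581]
wrist_force: [-0.1, -0.8, 4.4]
finger_gap: 21.4
[51.3080048  74.56383726]
```

```bash
python3 -m jog '[0,0,1,0,0,0,0,0,2,0,0,0,0,0,3,0,0,0,0,0,3,0,0,0]'; for i in 1 2 3; do python3 -m jog '[0,0,0.5,0,0,0,0,0,1,0,0,0,0,0,1,0,0,0]'|grep -E "eef_pos|force"; done
```

```text
clock: 14.47
eef_pos: [577.6, 45.4, 106.4]
eef_rot: [-1.57, -0.0, -1.581]
wrist_force: [0.2, -1.3, 5.6]
finger_gap: 21.3
eef_pos: [578.5, 45.4, 106.4]
wrist_force: [-0.8, -1.5, 5.1]
eef_pos: [579.0, 45.4, 106.4]
wrist_force: [-5.3, -1.2, 8.1]
eef_pos: [579.1, 45.4, 106.4]
wrist_force: [-14.5, -1.5, 13.2]
```

The stop is felt at x ≈ 579.0, so the 0.096 position is at x ≈ 571.0. The vision estimate was 571.3, which agrees.

```bash
python3 -m jog '[0,0,-2,0,0,0,0,0,-5,0,0,0,0,0,-8,0,0,0,0,0,-9,0,0,0,0,0,-9,0,0,0,0,0,-9,0,0,0]'
```

```text
clock: 15.72
eef_pos: [571.2, 45.5, 106.4]
eef_rot: [-1.571, -0.0, -1.581]
wrist_force: [-2.2, -0.9, 6.8]
finger_gap: 21.4
```

```bash
python3 -m jog '[0,0,0,0,0,0,0,0,0,0,0,0,0,0,0,0,0,0,0,-20,0,0,0,0,0,-55,0,0,0,0,0,-55,0,0,0,0,0,-55,0,0,0,0]' 60
python3 - <<'E'
from h import *
np.set_printoptions(precision=1,suppress=True)
w=cam("wrist");s=cam("scene")
cv2.imwrite("pics/w7.png",w["img"][:,:,::-1])
cv2.imwrite("pics/s7.png",cv2.resize(s["img"][160:270,250:420,::-1],None,fx=4,fy=4,interpolation=cv2.INTER_CUBIC))
for p in (w,s):print([(n,e["score"],np.array(e["xy"]),ws(at_z(p,e["xy"],z))) for n,z in (("handle_thin_nose",46),("hole_small",46),("plate_knob",99)) for e in manip.tip_of(n,p)[:1]])
go(0,-84,110)
E
```

```text
clock: 16.3
eef_pos: [571.9, 45.6, 162.6]
eef_rot: [-1.568, 0.0, -1.581]
wrist_force: [-0.1, 0.7, -0.8]
finger_gap: 59.5
[('handle_thin_nose', 0.59, array([270.3, 245.7]), array([-1.2, 34.9])), ('hole_small', 0.76, array([269.7, 211.8]), array([-0.2, 68.7])), ('plate_knob', 0.74, array([320.6, 222.4]), array([47.1, 75. ]))]
[('handle_thin_nose', 0.96, array([208.7, 224.7]), array([355.5, -75.5])), ('hole_small', 0.96, array([344.5, 219.5]), array([ 0.3, 69.1])), ('plate_knob', 0.9, array([332.5, 213.5]), array([46.6, 85.8]))]
world [ 521.8 -112.6  110. ] delta [158.6  50.7 -47.8] rv [ 0.1 -0.   0. ]
```

View pics/w7.png

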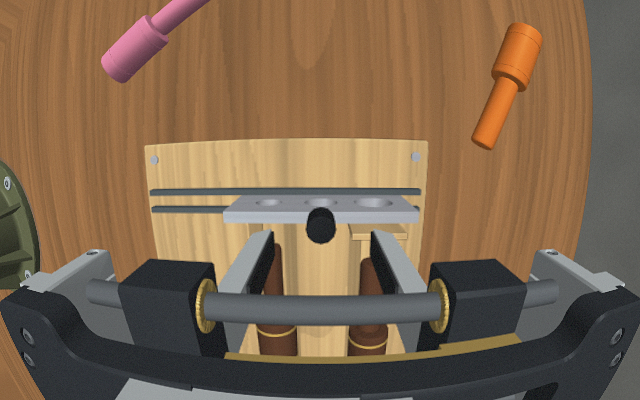

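View pics/s7.png

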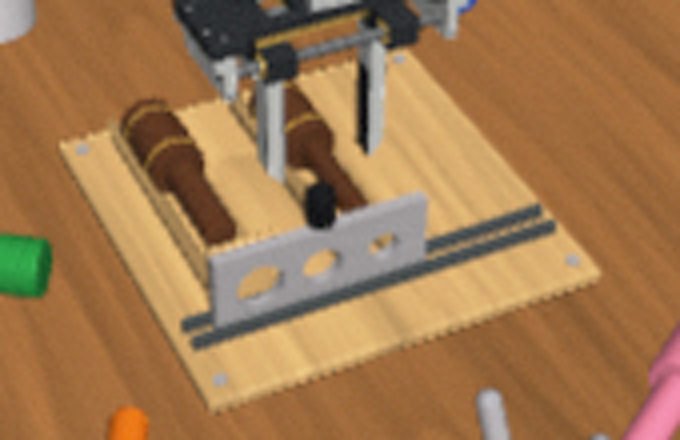

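The smallest hole is in line with the handle (scene crop (383,242), stand x ≈ 0). For this close fit I'll push with closed fingers on the butt, so that the trough does the aligning.

```bash
python3 -m jog '[80,0,-24,0,0,0,160,0,-48,0,0,0,210,0,-48,0,0,0,210,0,-48,0,0,0,210,0,-48,0,0,0,210,0,-48,0,0,0,210,0,-48,0,0,0,210,0,-48,0,0,0]' 0 20
python3 - <<'E'
from h import *
np.set_printoptions(precision=1,suppress=True)
w=cam("wrist")
cv2.imwrite("pics/w8.png",w["img"][:,:,::-1])
print([(n,e["score"],np.array(e["xy"]),ws(at_z(w,e["xy"],z))) for n,z in (("handle_thin_butt",46),("handle_thin",46)) for e in manip.tip_of(n,w)[:3]])
go(0,-134,58)
E
```

```text
clock: 17.37
eef_pos: [521.2, -163.7, 161.0]
eef_rot: [-1.571, 0.0, -1.582]
wrist_force: [0.3, 0.4, 0.1]
finger_gap: 10.2
[('handle_thin_butt', 0.7, array([136.6, 260.5]), array([-205.5, -197.5])), ('handle_thin_butt', 0.64, array([319.5, 183.2]), array([  -2.9, -114.1])), ('handle_thin_butt', 0.57, array([521.1, 106.1]), array([199.9, -31.8])), ('handle_thin', 0.92, array([146.7, 306.5]), array([-207. , -257.4])), ('handle_thin', 0.79, array([319.5,  99.4]), array([ -2.8, -39.8])), ('handle_thin', 0.6, array([556.8, 146.3]), array([254.8, -68.8]))]
world [ 521.3 -162.6   58. ] delta [  0.1 103.2  -0.3] rv [ 0.   0.1 -0. ]
```

View pics/w8.png

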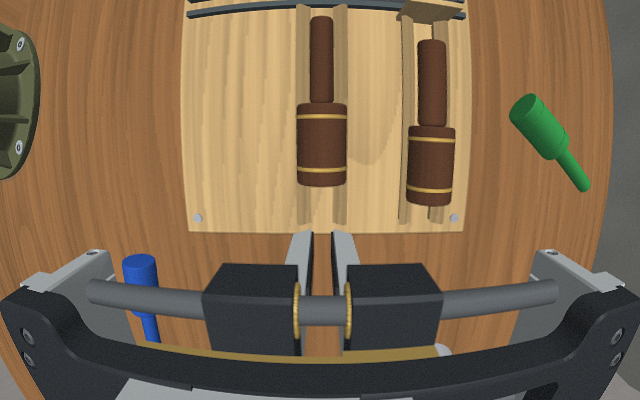

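The wrist view shows the butt at about (321,185), at stand y ≈ -114, with the closing fingers behind it. I'll descend and push.

```bash
python3 -m jog '[0,30,0,0,0,0,0,65,0,0,0,0,0,95,0,0,0,0,0,103,0,0,0,0,0,103,0,0,0,0,0,103,0,0,0,0]' 0; python3 -m jog '[-5,0,0,0,0,0,-12,0,0,0,0,0,-20,0,0,0,0,0,-26,0,0,0,0,0,-32,0,0,0,0,0,-38,0,0,0,0,0,-43,0,0,0,0,0,-46,0,0,0,0,0,-49,0,0,0,0,0,-52,0,0,0,0,0]';python3 - <<'E'
from h import *
np.set_printoptions(precision=1,suppress=True)
print(ws(manip.read_state()["eef_pos"]))
w=cam("wrist");s=cam("scene")
cv2.imwrite("pics/w9.png",w["img"][:,:,::-1])
cv2.imwrite("pics/s9.png",cv2.resize(s["img"][160:270,250:420,::-1],None,fx=4,fy=4,interpolation=cv2.INTER_CUBIC))
E
```

```text
clock: 18.02
eef_pos: [522.0, -163.5, 59.4]
eef_rot: [-1.57, -0.0, -1.58]
wrist_force: [0.7, 0.1, 0.8]
finger_gap: 0.5
clock: 18.85
eef_pos: [521.8, -111.8, 58.2]
eef_rot: [-1.571, -0.0, -1.581]
wrist_force: [0.8, -2.2, 0.8]
finger_gap: 0.3
[  0.  -83.2]
```

View pics/w9.png

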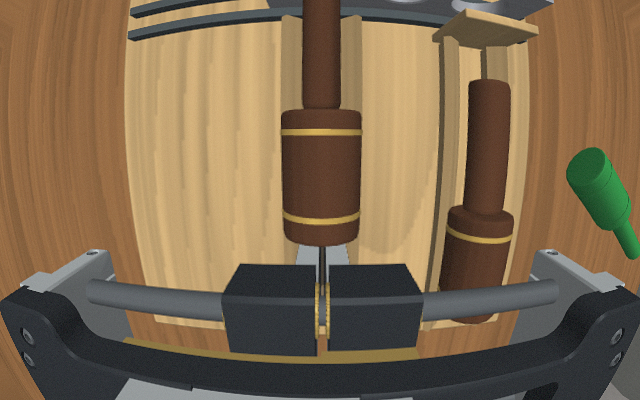

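View pics/s9.png

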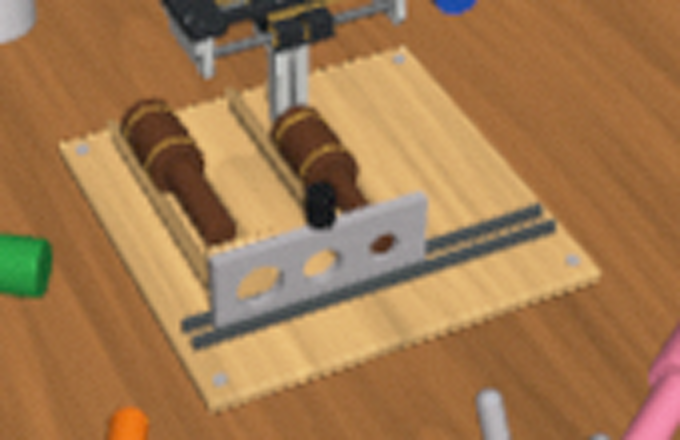

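The nose shows in the smallest hole at (383,242), and the push force is only about 2 N. I'll continue.

```bash
python3 -m jog '[-3,0,0,0,0,0,-6,0,0,0,0,0,-10,0,0,0,0,0,-14,0,0,0,0,0,-18,0,0,0,0,0,-22,0,0,0,0,0,-26,0,0,0,0,0,-30,0,0,0,0,0,-34,0,0,0,0,0,-38,0,0,0,0,0]';  python3 -m jog '[-4,0,0,0,0,0,-8,0,0,0,0,0,-11,0,0,0,0,0,-13,0,0,0,0,0,-14,0,0,0,0,0,-14,0,0,0,0,0]'
python3 - <<'E'
from h import *
np.set_printoptions(precision=1,suppress=True)
print(ws(manip.read_state()["eef_pos"]))
w=cam("wrist");s=cam("scene")
cv2.imwrite("pics/w10.png",w["img"][:,:,::-1])
cv2.imwrite("pics/s10.png",cv2.resize(s["img"][160:270,250:420,::-1],None,fx=4,fy=4,interpolation=cv2.INTER_CUBIC))
E
```

```text
clock: 19.78
eef_pos: [522.1, -73.5, 58.2]
eef_rot: [-1.571, 0.0, -1.581]
wrist_force: [0.2, -1.1, 0.3]
finger_gap: 0.8
clock: 20.28
eef_pos: [522.3, -59.8, 58.2]
eef_rot: [-1.571, 0.0, -1.581]
wrist_force: [-0.3, 0.2, 0.3]
finger_gap: 0.1
[  0.  -31.2]
```

View pics/w10.png

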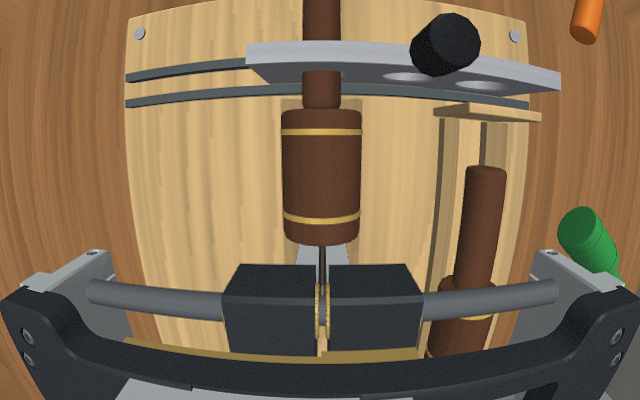

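View pics/s10.png

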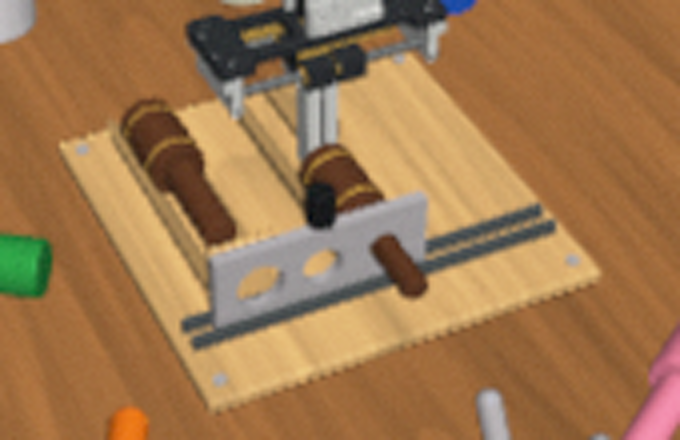

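The shank is through the smallest hole. I'll back off, rise and check.

```bash
python3 -m jog '[10,0,0,0,0,0,30,0,0,0,0,0,40,-10,0,0,0,0,50,-50,0,0,0,0,60,-90,0,0,0,0,90,-130,0,0,0,0,120,-150,0,0,0,0,120,-150,0,0,0,0,120,-150,0,0,0,0]'
python3 - <<'E'
from h import *
np.set_printoptions(precision=1,suppress=True)
s=cam("scene");t=cam("top");w=cam("wrist")
cv2.imwrite("pics/s11.png",cv2.resize(s["img"][160:270,250:420,::-1],None,fx=4,fy=4,interpolation=cv2.INTER_CUBIC))
cv2.imwrite("pics/t11.png",cv2.resize(t["img"][150:280,260:400,::-1],None,fx=5,fy=5,interpolation=cv2.INTER_CUBIC))
for p in (w,t,s):print(p["name"],[(n,e["score"],ws(at_z(p,e["xy"],z))) for n,z in (("handle_thin_nose",46),("hole_small",46),("handle_thin_butt",46)) for e in manip.tip_of(n,p)[:4]])
E
```

```text
clock: 21.13
eef_pos: [521.1, -181.9, 210.1]
eef_rot: [-1.568, -0.001, -1.584]
wrist_force: [-1.0, 0.4, -0.4]
finger_gap: 0.6
wrist [('handle_thin_nose', 0.56, array([ 310.5, -117.9])), ('handle_thin_butt', 0.96, array([202. , -33.4])), ('handle_thin_butt', 0.85, array([-205.5, -196.7])), ('handle_thin_butt', 0.66, array([  1.4, -22.3])), ('handle_thin_butt', 0.18, array([97.9, 20.2]))]
top [('handle_thin_nose', 0.76, array([ 331.4, -113.8])), ('handle_thin_nose', 0.73, array([ -1.3, 125.4])), ('handle_thin_nose', 0.63, array([-235.4, -351.2])), ('handle_thin_nose', 0.59, array([-6.1, 72.5])), ('hole_small', 0.74, array([-9.9, 60.3])), ('handle_thin_butt', 0.91, array([217.6, -31.5])), ('handle_thin_butt', 0.85, array([-213.4, -209.3])), ('handle_thin_butt', 0.83, array([ 16.3, -22. ])), ('handle_thin_butt', 0.25, array([ 37.8, 399.1]))]
scene [('handle_thin_nose', 0.93, array([346.4, -75.4])), ('handle_thin_nose', 0.8, array([-200.5, -309.5])), ('handle_thin_nose', 0.61, array([21.9, 31.9])), ('handle_thin_nose', 0.56, array([ -5. , 133.5])), ('hole_small', 0.81, array([-7.9, 66.4])), ('hole_small', 0.31, array([ -3.5, 134.6])), ('handle_thin_butt', 0.88, array([-198.3, -171.8])), ('handle_thin_butt', 0.82, array([224.8, -18.5])), ('handle_thin_butt', 0.56, array([ -4.1, -23.9]))]
```

View pics/s11.png

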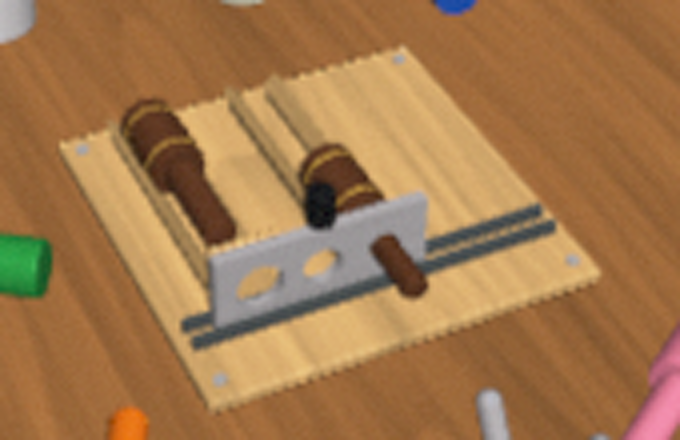

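View pics/t11.png

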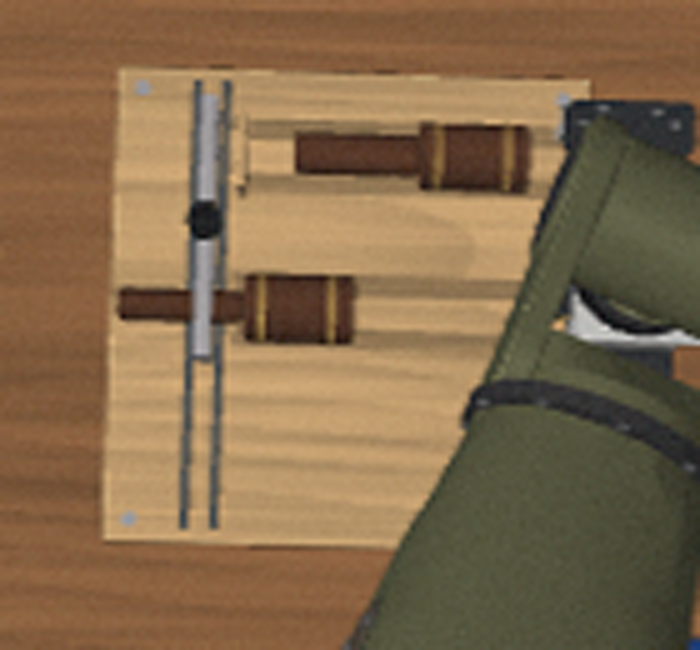

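The top view shows the nose at (120,303), stand y ≈ 126 and so lane y ≈ +56 mm, through the smallest hole. The grip lies in line in its trough, the spare has not moved, and the arm is clear.

```bash
python3 -c "
from cell import manip
print(manip.sign_off())"
```

```text
the job is handed in; nothing more can be done
None
```

The thin-shanked handle was the one in the measuring trough, and it now lies in its trough with its shank through the smallest hole. I handed the job in at about 21 s; no verdict was reported.

- **First push:** I slid the plate to the largest hole and pushed the shank through, with the nose about 57 mm past the plate's near face. I then drew the handle back clear of the plate.
- **Second push:** I slid the plate against its end stop and came back 8 mm, which put the smallest hole in line. I pushed the shank through with closed fingers on the butt.
- **Last checks:** The nose is about 56 mm past the near face (46 mm behind the plate), and the handle is straight in its trough. The spare looks unmoved in the last pictures. I did not measure the teapot, tin and cup again, but the arm came near none of them. The gripper has let go and is well clear.
- **Disagreements:** The networks' points for the smallest hole, now filled by the shank, were up to about 10 mm off in the side direction. One top-view report of the butt was 16 mm off to the side, but the wrist and scene reports and the pictures showed it on the axis.

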